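# Check an infrared thermometer against the disc in its case lid and pack it away

## Task

Fold the red instrument case's stiff lid up until it stands upright by itself, then pick up the yellow infrared thermometer and aim it squarely at the middle of the round black disc in the lid, its lens about 15 cm from the disc, holding it steady there for two seconds. Then lay the thermometer flat, right way up, in the empty compartment of the case without dropping it, and fold the lid fully shut. Leave the spray can, the socket rail and the spanner where they are.

Things in the scene. Friction and masses are not known exactly. Their poses are not given: they have to be found in the camera images.
- case: Fixed red case, 190 (x) x 260 (y) x 62 mm high, walls and floor 5 mm. Origin: centre of its underside; x points to the hinge side (away from the robot, within 0.3 rad), y left, z up. Grey foam 45 mm high fills the inside from y = +20 mm to the left wall. Empty compartment: y -125 to +20, x -90 to +90 mm, floor at z = 5 mm; the thermometer fits there along the case's x.
- lid (a joint): Hinge of the lid (red plate 190 x 260 x 10 mm), rad: 0 = shut, 1.57 = upright, end stop at 2.0 (no stop at upright). The hinge is stiff: the lid stays at any angle it is left at, and takes about 0.3 to 1.2 N m to turn (2 to 6 N at the tab). It starts ajar by 0.1 to 0.45.
- lid_hinge (a point): Middle of the hinge line, at the lid's far lower edge: 95 mm along the case's x from its centre and 62.5 mm above the table. The hinge line runs along the case's y.
- lid_tab (a point): Grip point on the black pull tab, a tongue 22 mm wide (along the case's y), 10 mm thick, jutting 55 mm straight out of the middle of the lid's free edge. The point is 32 mm beyond that edge: (-222, 0, +5) mm from the hinge in the lid's frame; 67 mm above the table when shut, 284 mm when upright (tab up). Pinched by its two sides it pivots in the fingers, so the gripper can stay pointing down.
- disc (a point): Centre of a round black disc, 70 mm across in a bright ring, set through the lid: it shows on both faces. The point is on the inner face, 100 mm from the hinge line, halfway along the width. z is the lid's normal: up when shut; level, away from the robot, when upright. The inner face then looks back to the robot, its disc's centre 162 mm above the table.
- thermo: Loose yellow bar-shaped infrared thermometer, 150 mm long (x), 40 wide (y), 38 high (z), 0.2 to 0.4 kg, on the table left or right of the case; green display and red button on top. Body 134 mm, then a round black nose, 32 mm across, 16 mm long, at the +x end. Origin: centre of its underside, near the balance point. It starts z up, nose within 0.5 rad of straight ahead. Grip it across its width.
- lens (a point): Centre of the thermometer's front lens, at the tip of the nose: (75, 0, 19) mm from the thermometer's origin; it looks along the thermometer's +x.
- aim_point (a point): The point on the line of sight 150 mm in front of the lens: (225, 0, 19) mm from the thermometer's origin.
- can: Bystander: standing blue spray can, 60 mm across, 150 mm high; origin at its underside's centre. It stands on the other side of the case from the thermometer.
- sockets: Bystander: yellow rail 140 x 32 x 14 mm with four steel sockets, 44 mm high in all, on the left beyond; origin at its underside's centre.
- spanner: Bystander: plain steel combination spanner, 160 mm long, lying on the right beyond; origin below its middle.

How it is judged (in metres and radians):
On the way, in this order (a step that is already met when the one before it is completed fails the run):
1. the lid stands upright (80 to 100 degrees) by itself, let go (value of joint lid between 1.4 and 1.74 rad and contact force between the fingers and lid below 0.1 N and velocity of joint lid between -0.1 and 0.1 rad/s), for 0.3 s.
2. held thermometer square to the disc (0.2 rad) in the upright lid, aimed within 25 mm of its centre across and up, lens 110 to 190 mm away, steady for 1.2 s (value of joint lid between 1.4 and 1.74 rad and z of lens in the frame of disc between -0.19 and -0.11 m and x of aim_point in the frame of disc between -0.025 and 0.025 m and y of aim_point in the frame of disc between -0.025 and 0.025 m and angle between the x axis of thermo and the z axis of disc, either way round below 0.2 rad and linear speed of thermo below 0.03 m/s and angular speed of thermo below 0.2 rad/s and contact force between the fingers and thermo above 0.5 N), for 1.2 s.
3. the thermometer lies flat in the empty compartment, let go, the lid still open (x of thermo in the frame of case between -0.03 and 0.03 m and y of thermo in the frame of case between -0.11 and 0.005 m and z of thermo in the frame of case below 0.013 m and angle between thermo's own z axis and vertical below 0.15 rad and linear speed of thermo below 0.03 m/s and contact force between the fingers and thermo below 0.1 N and value of joint lid above 1 rad), for 0.2 s.
At the end, for the whole second after the job is handed in: The thermometer lies right way up and flat (within 0.15 rad) at rest on the floor of the empty compartment and the lid is shut (within 0.05 rad), everything let go (x of thermo in the frame of case between -0.03 and 0.03 m and y of thermo in the frame of case between -0.11 and 0.005 m and z of thermo in the frame of case below 0.013 m and angle between thermo's own z axis and vertical below 0.15 rad and linear speed of thermo below 0.03 m/s and contact force between the fingers and thermo below 0.1 N and value of joint lid below 0.05 rad); the robot touches nothing.
It fails at once if the thermometer was dropped (over 0.6 m/s while not held) (contact force between the fingers and thermo below 0.05 N and linear speed of thermo above 0.6 m/s).
It fails at once if the can was moved by more than 30 mm (distance of can from where it was at the start of the episode above 0.03 m).
It fails at once if the sockets was moved by more than 30 mm (distance of sockets from where it was at the start of the episode above 0.03 m).
It fails at once if the spanner was moved by more than 30 mm (distance of spanner from where it was at the start of the episode above 0.03 m).
It fails at once if the can was tipped (angle between can's own z axis and vertical above 0.3 rad).
It also fails if it takes over 72 s, if anything falls off the work surface, if the arm or the gripper's body presses on something with over 40 N, if the wrist force passes 120 N, or if a joint passes its speed limit or range.

## Robot

A 6-joint arm with a two-finger parallel gripper is mounted at the origin on the work surface. World frame = base frame: x ahead of the robot, y to its left, z up, the work surface at z = 0. Lengths are in mm, angles in degrees, forces in N, time in s.
With the tool pointing down it reaches from about 325 to 775 mm from the base axis. Payload 5.5 kg.
Tool frame: the origin (TCP) lies at the very end of the fingers, on their centre line; the grasp point (between the pads) lies 19 mm behind it (robot.tcp_to_grasp is the distance from the TCP to the grasp point, in mm); z points along the fingers, y is the line along which they close (so a half turn about z gives the same grasp; the last joint's range is limited). The gripper opens to 85 mm and grips with 20 to 120 N. Pads are 22 mm wide; open, the fingers measure 114 mm over their backs; the gripper's body (76 mm by 85 mm) begins 54 mm behind the grasp point. The pads swing forward as they close: fully open they stand 13 mm farther back than shut.
Start: joints at [65.22, 5.22, 70.514, -0, 104.267, -3.249], TCP at [220.215, 558.141, 231.275] pointing down, gripper open.
Joint ranges: [-164.24, 164.24], [-49.07, 125.15], [9.68, 141.18], [-86.29, 266.29], [3.28, 154.24], [-151.56, 151.56]. Speed limits (degrees/s): [147.25, 147.25, 172.46, 180, 180, 180].

## Interface

Orientations are given as a 3x3 rotation matrix whose columns are the frame's x, y, z axes.
In Python, from workcell import read_state, eyes, close_job, find_in, trace, robot gives the robot as it stands. The module is installed in compiled form; this text tells all that it offers.
- The arm moves only by the tool play_rows, never from a script. Its argument "motion" is a list of rows, each a list of 7 numbers: the shift along the world's x, y, z scaled (see below), then the turn, a rotation vector about the world's x, y, z scaled (see below), then the closure, from -1 (fully open) to 1 (shut). A call has 1 to 5 rows; each row is the pose to reach, as a shift and turn from the pose commanded when the call began; what a row does not reach only later rows make up. The controller multiplies each number of a shift by 200 mm and each number of a turn by 2 rad. A row lasts 1/10 s, in which the tool goes at most 50 mm and 8.59 degrees, less where a joint would pass 70% of its speed; a pose out of reach is approached as far as the arm can. A call with a number of a shift or a turn outside -1 to 1 is refused whole. A call with a gripper value outside its range is refused whole. The fingers move at their own pace and stop on an object; the grip force is fixed at half the most. Time passes only in rows, so rows that repeat a pose let the fingers close. It gives the time, the measured TCP pose, the force, the opening and the grip force at its end, in the units of the state.
- read_state(): the state, without advancing time (a new reading comes with each control period).
- eyes.grab_frame(name): name is "scene" or "top"; returns (picture, depth): 400x640x3 uint8, blue, green, red; 400x640 float32, mm along the optical axis (not along the pixel's ray), 0 where there is no reading.
- eyes.camera_params(name): a dict with "fx", "fy", "cx", "cy" (pixels), "k1" (the pictures are not rectified: a ray, as slopes to the right and down, at radius r is drawn at 1 + k1 r^2 times it, then the intrinsics apply), "extrinsics" (4x4, takes a point from world to camera coordinates). Camera axes: x right, y up, looking along -z (the intrinsics and any distortion apply to the point x, -y, -z); pixel columns grow to the right and rows downward; lengths in mm; the calibration is good to about 2 mm. A picture is of the moment at which its call begins. camera_params takes no time and is no camera call.
- close_job(): hands the job in; it is judged then, once.
Trained networks look in the newest picture that a camera, given by its name, has taken for a name from the list of things; names that differ only in an ending like _2 or _b are one class to them, and where a whole thing is asked for, a point or a joint stands for the part that bears it (a point fixed in the world has none). Each returns a list of dicts, best first, with "score" (0 to 1); they miss things now and then, are a little off and sometimes report something else, mostly with a low value. They report only what shows in the picture. A call takes as long as a camera call.
- find_in(query, camera): "point" ([x, y, z] in mm, in world coordinates, good to about 4 mm: the middle of the surface that is visible of it).
- trace(query, camera): "mask" (400x640 bool, what is visible of it).
The state is a dict: "clock": time; "joints": joint angles; "qd": joint speeds; "tau": joint torques, N m; "position": TCP position; "ee_rot": TCP orientation; "wrist_force": force on the tool from outside, world axes, zero at the start; "wrist_torque": the same for the moment, N m; "width": finger opening in mm; "finger_force": force on a finger pad.
Only numpy, scipy, OpenCV 4.12 (cv2) and the standard library are available. Lean on these libraries where they do the work, as an engineer would, in place of code of your own. Each camera call takes 0.05 s, during which the arm holds its last target. There are 200 camera calls.

## Working session

There is one attempt and no reset: what is moved stays moved. The work goes in short steps, Python scripts to look and compute and a tool call to move; the robot and the scene stay as the last step left them, time stands still between calls to the robot, and variables do not carry over. Pictures are saved under pics/ and viewed, at most 10 in all, crops included, and the job is handed in when it is done.

Besides the shell and the picture viewer there is one more tool, called after "Call:" as name(argument=value, ...) on one line, values as JSON. play_rows: Moves the arm, as the interface text tells. Its arguments: {"type":"object","properties":{"motion":{"type":"array","items":{"type":"array","items":{"type":"number"}}}},"required":["motion"]}

```bash
mkdir -p pics; cat > h.py <<'E'
import numpy as np, cv2
from workcell import *
def pts(cam, mask, depth):
    p=eyes.camera_params(cam); v,u=np.nonzero(mask&(depth>0)); d=depth[v,u]
    K=np.array([[p["fx"],0,p["cx"]],[0,p["fy"],p["cy"]],[0,0,1.]])
    uv=cv2.undistortPoints(np.c_[u,v].astype(float)[:,None],K,np.array([p["k1"],0,0,0.]))[:,0]
    c=np.c_[uv[:,0]*d,-uv[:,1]*d,-d,np.ones_like(d)]
    return (np.linalg.inv(p["extrinsics"])@c.T).T[:,:3]
def px(cam,P):
    p=eyes.camera_params(cam); c=p["extrinsics"]@np.r_[P,1]; s=np.array([c[0],-c[1]])/-c[2]
    s=s*(1+p["k1"]*(s@s)); return s*[p["fx"],p["fy"]]+[p["cx"],p["cy"]]
E
python3 - <<'E'
from h import *
s=read_state(); print(s["clock"],s["position"],s["width"])
im={}
for c in("scene","top"):
    im[c],d=eyes.grab_frame(c); cv2.imwrite(f"pics/{c}0.png",im[c])
    np.save(f"d_{c}.npy",d)
    for q in("case","lid","lid_tab","disc","thermo","lens","can","sockets","spanner"):
        f=find_in(q,c); print(c,q,[(np.round(x["point"]),round(x["score"],2)) for x in f[:2]])
        if q in("thermo","lid","lid_tab","case"):
            t=trace(q,c)
            if t:
                P=pts(c,t[0]["mask"],d); np.save(f"P_{c}_{q}.npy",P)
                top=P[:,:2].astype(np.float32); print("   rect",cv2.minAreaRect(top),"zpct",np.percentile(P[:,2],[5,50,95]).round())
print(read_state()["clock"])
E
```

```text
0.0 [220.08101622 557.87939383 230.11376275] 85.52755626465992
scene case []
   rect ((539.4992065429688, 4.8940277099609375), (260.4606018066406, 305.2034912109375), 80.4268798828125) zpct [ 21.  90. 119.]
scene lid [(array([ 454., -328.,   33.]), 0.71), (array([599.,   4.,  97.]), 0.59)]
   rect ((496.05181884765625, -19.900634765625), (322.6407165527344, 370.8885192871094), 81.05693054199219) zpct [ 73.  96. 120.]
scene lid_tab [(array([597.,   5.,  96.]), 0.72)]
   rect ((496.15240478515625, -18.074462890625), (319.1570129394531, 370.2008972167969), 80.65956115722656) zpct [ 73.  96. 120.]
scene disc [(array([595.,   7.,  99.]), 0.65)]
scene thermo [(array([596.,   2.,  95.]), 0.73)]
   rect ((434.62200927734375, -351.40185546875), (81.72083282470703, 161.60598754882812), 71.23374938964844) zpct [ 2. 35. 41.]
scene lens [(array([ 456., -330.,   36.]), 0.84)]
scene can [(array([466., 335., 106.]), 0.71)]
scene sockets [(array([642., 342.,  23.]), 0.97)]
scene spanner [(array([ 639., -333.,    7.]), 0.84), (array([593.,   5.,  97.]), 0.38)]
top case [(array([580.,  -3.,  97.]), 0.92), (array([585.,   1.,  98.]), 0.4)]
   rect ((443.34356689453125, 350.6828918457031), (59.094886779785156, 92.3838882446289), 4.724997520446777) zpct [ 16. 146. 153.]
top lid [(array([583.,  -1.,  96.]), 0.84)]
top lid_tab [(array([586.,  -6.,  97.]), 0.84), (array([442., 322., 154.]), 0.73)]
   rect ((573.0496215820312, -0.2833251953125), (283.5340576171875, 256.80712890625), 80.76817321777344) zpct [ 73.  98. 120.]
top disc [(array([583.,  -1.,  97.]), 0.87)]
top thermo [(array([ 444., -330.,   37.]), 0.67)]
   rect ((443.281005859375, -339.82965087890625), (51.988502502441406, 151.003662109375), 71.6054916381836) zpct [20. 37. 42.]
top lens [(array([ 443., -332.,   38.]), 0.56)]
top can [(array([443., 320., 153.]), 0.65)]
top sockets [(array([626., 343.,  14.]), 0.9)]
top spanner [(array([ 628., -326.,   10.]), 0.71)]
1.4
```

View pics/scene0.png

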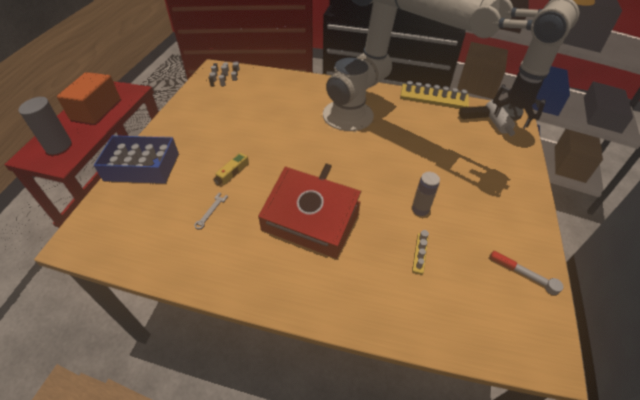

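View pics/top0.png

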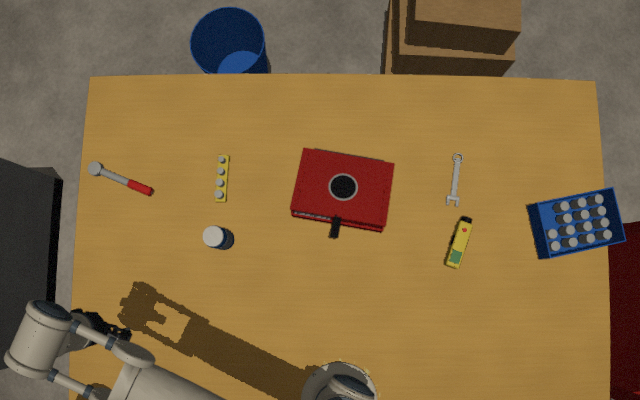

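The scene view shows the case mid-table with its tab toward the robot at (325,170), and the thermometer at (232,168). In the top view, the lid spans (290-395,150-230), the tab is at (335,228), and the thermometer is at (459,243) with its nose up at (467,220). The can is at (217,238). Next I'll fit the geometry.

```bash
python3 - <<'E'
from h import *
P=np.load("P_top_lid_tab.npy")
P=P[P[:,2]>60]
for i in range(5):
    c=P.mean(0);n=np.linalg.svd(P-c,full_matrices=False)[2][2];n*=np.sign(n[2]);r=(P-c)@n;P=P[abs(r)<max(3,2*r.std())]
print("n",n,"tilt",np.arccos(n[2]),"yaw of horizontal of normal",np.degrees(np.arctan2(n[1],n[0])),len(P),r.std())
im=cv2.imread("pics/top0.png");d=np.load("d_top.npy")
b,g,r_=[im[...,i].astype(int) for i in range(3)]
# lid rect in plane: red mask
red=(r_>90)&(g<60)&(b<60); m=np.zeros_like(red);m[140:250,280:405]=1
Q=pts("top",red&m,d);Q=Q[abs((Q-c)@n)<4]
rect=cv2.minAreaRect(Q[:,:2].astype(np.float32));print("lid rect",rect,cv2.boxPoints(rect).round())
dark=(r_<50)&(g<50)&(b<50)
m=np.zeros_like(red);m[170:205,325:362]=1
D=pts("top",dark&m,d);D=D[abs((D-c)@n)<5];print("disc",D.mean(0),np.median(D,0),len(D))
m=np.zeros_like(red);m[212:242,325:346]=1
T=pts("top",dark&m,d);T=T[abs((T-c)@n)<8];print("tab",T.mean(0),len(T),cv2.minAreaRect(T[:,:2].astype(np.float32)))
A=np.load("P_top_thermo.npy");A=A[(A[:,2]>30)]
print("thermo top",A.mean(0),cv2.minAreaRect(A[:,:2].astype(np.float32)))
m=np.zeros_like(red);m[210:275,435:480]=1
Y=pts("top",m&(r_>110)&(g>90)&(b<70)&(abs(d-np.median(d))<200),d);Y=Y[Y[:,2]>30]
print("yellow",cv2.minAreaRect(Y[:,:2].astype(np.float32)),len(Y))
w=A[:,:2]-A[:,:2].mean(0);v=np.linalg.svd(w,full_matrices=False)[2][0];print("pca",np.degrees(np.arctan2(v[1],v[0])), (w@v).min(),(w@v).max())
S=np.load("P_scene_thermo.npy");S=S[S[:,2]>33];print("scene thermo",S.mean(0),cv2.minAreaRect(S[:,:2].astype(np.float32)))
print(read_state()["ee_rot"])
E
```

```text
n [ 0.25290299 -0.04227356  0.96656765] tilt 0.2593079791531049 yaw of horizontal of normal -9.489446301192626 5527 2.133314998161482
lid rect ((590.839599609375, -4.75408935546875), (257.43035888671875, 184.13525390625), 80.41866302490234) [[ 479. -116.]
 [ 660. -147.]
 [ 703.  107.]
 [ 521.  137.]]
disc [587.27256596  -3.69646059  98.02877572] [587.10699444  -2.52858131  97.88683086] 388
tab [475.56967149  14.82259992 127.11390623] 155 ((475.70196533203125, 13.679359436035156), (22.17808723449707, 56.26791000366211), 81.56965637207031)
thermo top [ 440.43758439 -333.58491963   37.51126522] ((444.01312255859375, -335.9844665527344), (44.22610855102539, 149.0722198486328), 71.61241149902344)
yellow ((445.1113586425781, -336.9327392578125), (41.736488342285156, 151.5215606689453), 71.1115951538086) 523
pca 160.4662838988388 -78.88059652607146 70.45939387305194
scene thermo [ 447.11672668 -334.03570052   38.30403203] ((445.4474182128906, -335.97259521484375), (41.87337875366211, 146.291015625), 69.34046173095703)
[[-9.30197563e-01  3.67059252e-01  5.25897035e-06]
 [ 3.67059252e-01  9.30197563e-01  5.71014248e-06]
 [-2.79592078e-06  7.24191434e-06 -1.00000000e+00]]
```

Call:
play_rows(motion=[[0.092, -0.2, 0, 0, 0, 0.021, -1], [0.184, -0.4, 0, 0, 0, 0.042, -1], [0.276, -0.6, 0, 0, 0, 0.063, -1], [0.368, -0.8, 0, 0, 0, 0.084, -1], [0.46, -1.0, 0, 0, 0, 0.105, -1]])

```text
clock: 1.9
position: [312.6, 356.6, 231.4]
ee_rot: [[-0.987, 0.163, 0.001], [0.163, 0.987, 0.0], [-0.0, 0.0, -1.0]]
wrist_force: [1.5, -0.2, 0.1]
width: 85.3
finger_force: 0.0
```

Call:
play_rows(motion=[[0.092, -0.2, 0, 0, 0, 0, -1], [0.184, -0.4, 0, 0, 0, 0, -1], [0.276, -0.6, 0, 0, 0, 0, -1], [0.368, -0.8, 0, 0, 0, 0, -1], [0.46, -1.0, 0, 0, 0, 0, -1]])

```text
clock: 2.4
position: [404.6, 156.5, 231.6]
ee_rot: [[-0.986, 0.165, 0.001], [0.165, 0.986, 0.0], [-0.001, 0.0, -1.0]]
wrist_force: [1.1, 2.1, -0.7]
width: 85.6
finger_force: 0.0
```

Call:
play_rows(motion=[[0.082, -0.177, -0.06, 0, 0, 0, -1], [0.164, -0.354, -0.12, 0, 0, 0, -1], [0.246, -0.531, -0.18, 0, 0, 0, -1], [0.3285, -0.709, -0.2565, 0, 0, 0, -1], [0.3285, -0.709, -0.2565, 0, 0, 0, -1]])

```text
clock: 2.9
position: [470.0, 12.5, 177.1]
ee_rot: [[-0.985, 0.17, -0.004], [0.17, 0.985, -0.001], [0.004, -0.002, -1.0]]
wrist_force: [-0.8, 1.2, 0.3]
width: 85.1
finger_force: 0.0
```

Call:
play_rows(motion=[[0, 0, -0.12, 0, 0, 0, -1], [0, 0, -0.25, 0, 0, 0, -1], [0, 0, -0.375, 0, 0, 0, -1], [0, 0, -0.375, 0, 0, 0, -1]])

```text
clock: 3.3
position: [467.7, 17.0, 101.5]
ee_rot: [[-0.986, 0.165, -0.006], [0.165, 0.986, 0.0], [0.006, -0.001, -1.0]]
wrist_force: [0.2, 0.3, -0.7]
width: 85.2
finger_force: 0.0
```

```bash
python3 - <<'E'
from h import *
a,d=eyes.grab_frame("scene");b,_=eyes.grab_frame("top")
a=cv2.resize(a[120:260,240:400],None,fx=3,fy=3);b=cv2.resize(b[130:270,270:430],None,fx=3,fy=3)[:,:320]
cv2.imwrite("pics/g1.png",np.hstack([a,b])); s=read_state();print(s["position"],s["clock"])
E
```

```text
[469.79189613  16.7800067  105.61656254] 3.4
```

View pics/g1.png

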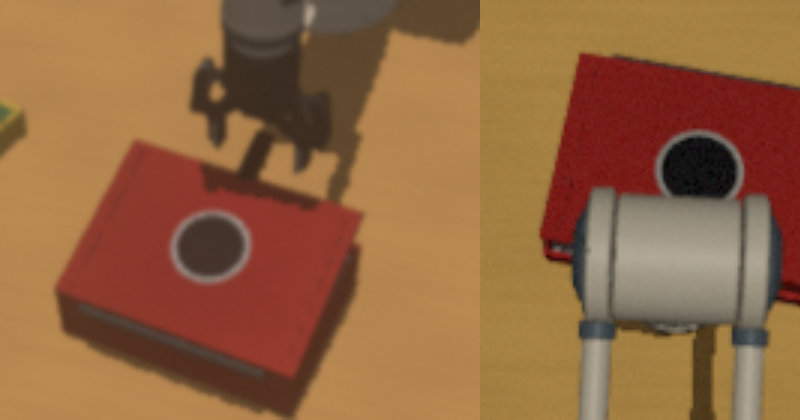

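The scene view shows the fingers straddling the tab, which is at about (255,155) in the crop. I'll close on it and work out the arc.

Call:
play_rows(motion=[[0, 0, 0, 0, 0, 0, 1], [0, 0, 0, 0, 0, 0, 1], [0, 0, 0, 0, 0, 0, 1], [0, 0, 0, 0, 0, 0, 1], [0, 0, 0, 0, 0, 0, 1]])

```text
clock: 3.9
position: [470.1, 16.5, 105.4]
ee_rot: [[-0.986, 0.165, 0.001], [0.165, 0.986, 0.0], [-0.001, 0.0, -1.0]]
wrist_force: [-0.5, 0.8, 2.4]
width: 21.2
finger_force: 59.3
```

```bash
python3 - <<'E'
import numpy as np
f=lambda t:np.array([*( (-222*np.cos(t)+5*np.sin(t))*np.array([.9863,-.165])),222*np.sin(t)+5*np.cos(t)])
T=np.linspace(.26,1.57,16)
for c in range(3):
    print([[*((f(T[5*c+k])-f(T[5*c]))/200).round(3).tolist(),0,0,0,1] for k in range(1,6)])
E
```

```text
[[0.031, -0.005, 0.092, 0, 0, 0, 1], [0.069, -0.012, 0.181, 0, 0, 0, 1], [0.115, -0.019, 0.266, 0, 0, 0, 1], [0.168, -0.028, 0.346, 0, 0, 0, 1], [0.228, -0.038, 0.422, 0, 0, 0, 1]]
[[0.066, -0.011, 0.07, 0, 0, 0, 1], [0.138, -0.023, 0.134, 0, 0, 0, 1], [0.215, -0.036, 0.191, 0, 0, 0, 1], [0.297, -0.05, 0.242, 0, 0, 0, 1], [0.382, -0.064, 0.285, 0, 0, 0, 1]]
[[0.089, -0.015, 0.035, 0, 0, 0, 1], [0.181, -0.03, 0.062, 0, 0, 0, 1], [0.275, -0.046, 0.081, 0, 0, 0, 1], [0.37, -0.062, 0.092, 0, 0, 0, 1], [0.465, -0.078, 0.094, 0, 0, 0, 1]]
```

Call:
play_rows(motion=[[0.031, -0.005, 0.092, 0, 0, 0, 1], [0.069, -0.012, 0.181, 0, 0, 0, 1], [0.115, -0.019, 0.266, 0, 0, 0, 1], [0.168, -0.028, 0.346, 0, 0, 0, 1], [0.228, -0.038, 0.422, 0, 0, 0, 1]])

```text
clock: 4.4
position: [514.1, 9.0, 187.3]
ee_rot: [[-0.986, 0.165, -0.007], [0.165, 0.986, 0.001], [0.007, -0.0, -1.0]]
wrist_force: [0.4, 0.2, -9.1]
width: 20.8
finger_force: 59.6
```

Call:
play_rows(motion=[[0.066, -0.011, 0.07, 0, 0, 0, 1], [0.138, -0.023, 0.134, 0, 0, 0, 1], [0.215, -0.036, 0.191, 0, 0, 0, 1], [0.297, -0.05, 0.242, 0, 0, 0, 1], [0.382, -0.064, 0.285, 0, 0, 0, 1]])

```text
clock: 4.9
position: [590.7, -3.8, 244.1]
ee_rot: [[-0.986, 0.165, -0.008], [0.165, 0.986, 0.001], [0.008, -0.0, -1.0]]
wrist_force: [-3.2, 1.1, -8.7]
width: 20.9
finger_force: 58.9
```

Call:
play_rows(motion=[[0.089, -0.015, 0.035, 0, 0, 0, 1], [0.181, -0.03, 0.062, 0, 0, 0, 1], [0.275, -0.046, 0.081, 0, 0, 0, 1], [0.37, -0.062, 0.092, 0, 0, 0, 1], [0.465, -0.078, 0.094, 0, 0, 0, 1]])

```text
clock: 5.4
position: [683.9, -19.5, 263.2]
ee_rot: [[-0.986, 0.165, -0.007], [0.165, 0.986, 0.001], [0.007, -0.0, -1.0]]
wrist_force: [-5.6, -0.5, -5.3]
width: 20.8
finger_force: 59.1
```

Call:
play_rows(motion=[[0, 0, 0, 0, 0, 0, 1], [0, 0, 0, 0, 0, 0, -1], [0, 0, 0, 0, 0, 0, -1], [0, 0, 0, 0, 0, 0, -1], [0, 0, 0, 0, 0, 0, -1]])

```text
clock: 5.9
position: [684.6, -19.6, 266.1]
ee_rot: [[-0.986, 0.165, 0.001], [0.165, 0.986, -0.0], [-0.001, 0.0, -1.0]]
wrist_force: [-1.0, -0.6, -1.2]
width: 77.2
finger_force: 0.0
```

Call:
play_rows(motion=[[0, 0, 0, 0, 0, 0, -1], [0, 0, 0.1, 0, 0, 0, -1], [0, 0, 0.2, 0, 0, 0, -1], [0, 0, 0.3, 0, 0, 0, -1], [0, 0, 0.4, 0, 0, 0, -1]])

```text
clock: 6.4
position: [684.7, -19.6, 346.3]
ee_rot: [[-0.986, 0.165, 0.001], [0.165, 0.986, -0.0], [-0.001, 0.0, -1.0]]
wrist_force: [0.6, -0.1, 0.3]
width: 84.9
finger_force: 0.0
```

```bash
python3 - <<'E'
from h import *
a,d=eyes.grab_frame("scene");b,db=eyes.grab_frame("top")
a2=cv2.resize(a[100:260,200:400],None,fx=2,fy=2);b2=cv2.resize(b[120:280,280:480],None,fx=2,fy=2)
cv2.imwrite("pics/up.png",np.hstack([a2,b2])); s=read_state();print(s["position"],s["clock"],s["width"])
for q in ("lid","disc","thermo","lens"):
  for c,D in(("scene",d),("top",db)):
    t=trace(q,c)
    if t:
        P=pts(c,t[0]["mask"],D); np.save(f"Q_{c}_{q}.npy",P);print(q,c,t[0]["score"],np.median(P,0).round(),np.percentile(P,2,0).round(),np.percentile(P,98,0).round())
        if q=="lid":
            R=P[P[:,2]>75]
            for i in range(6):
                m=R.mean(0);n=np.linalg.svd(R-m,full_matrices=False)[2][2];r=(R-m)@n;R=R[abs(r)<max(4,2*r.std())]
            print(" n",n,len(R),r.std(),m)
E
```

```text
[685.12031218 -19.6901049  349.25181943] 6.5 85.93231289020207
lid scene 0.89 [685. -13. 178.] [ 661. -142.   71.] [707. 105. 282.]
 n [ 0.98460104 -0.16598066  0.05487448] 4004 1.2123830476905095 [684.68629863 -14.83875915 176.53814142]
lid top 0.58 [673. -17. 197.] [ 651. -142.    1.] [737. 105. 306.]
 n [-0.98509706  0.16642415 -0.04343703] 1102 1.0685617399036147 [673.64547551 -16.66758075 186.62459232]
disc scene 0.57 [685. -13. 177.] [ 661. -142.   71.] [707. 105. 274.]
disc top 0.78 [673. -20. 199.] [ 651. -141.   70.] [697. 104. 307.]
thermo scene 0.63 [ 452. -330.   36.] [ 386. -364.    9.] [ 516. -299.   42.]
thermo top 0.67 [620. 344.  16.] [555. 331.  -0.] [690. 366.  48.]
lens scene 0.79 [ 454. -331.   35.] [ 383. -369.    2.] [ 516. -298.   42.]
lens top 0.64 [ 441. -332.   37.] [ 376. -368.    5.] [ 513. -297.   44.]
```

View pics/up.png

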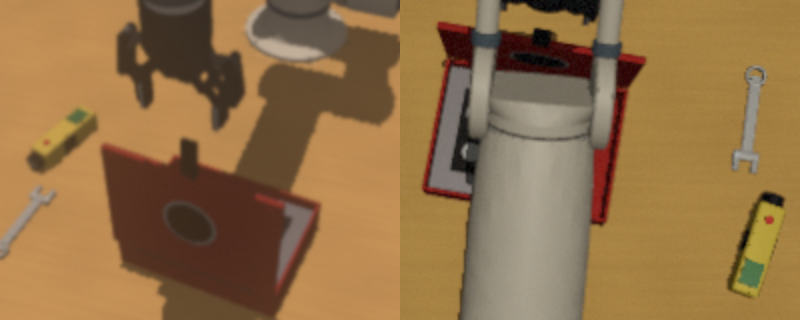

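The lid stands free at about 1.52 rad. In the crop, the black disc is at (190,223) and the thermometer has not moved. Next I'll go to the thermometer.

Call:
play_rows(motion=[[-0.13, -0.17, 0, 0, 0, 0, -1], [-0.26, -0.34, 0, 0, 0, 0, -1], [-0.39, -0.51, 0, 0, 0, 0, -1], [-0.52, -0.68, 0, 0, 0, 0, -1], [-0.65, -0.85, 0, 0, 0, 0, -1]])

```text
clock: 7.4
position: [553.6, -190.7, 344.8]
ee_rot: [[-0.986, 0.165, -0.0], [0.165, 0.986, 0.0], [0.0, -0.0, -1.0]]
wrist_force: [1.5, -0.8, 0.9]
width: 85.2
finger_force: 0.0
```

Call:
play_rows(motion=[[-0.11, -0.146, -0.16, 0, 0, -0.017, -1], [-0.22, -0.292, -0.32, 0, 0, -0.034, -1], [-0.33, -0.438, -0.48, 0, 0, -0.05, -1], [-0.44, -0.584, -0.64, 0, 0, -0.067, -1], [-0.55, -0.729, -0.8, 0, 0, -0.083, -1]])

```text
clock: 7.9
position: [443.5, -336.3, 183.6]
ee_rot: [[-0.945, 0.327, -0.0], [0.327, 0.945, -0.0], [-0.0, -0.0, -1.0]]
wrist_force: [0.4, -0.3, 0.0]
width: 85.5
finger_force: 0.0
```

Call:
play_rows(motion=[[0, 0, -0.15, 0, 0, 0, -1], [0, 0, -0.35, 0, 0, 0, -1], [0, 0, -0.55, 0, 0, 0, -1], [0, 0, -0.55, 0, 0, 0, -1], [0, 0, -0.55, 0, 0, 0, -1]])

```text
clock: 8.4
position: [444.6, -335.1, 75.2]
ee_rot: [[-0.945, 0.326, -0.001], [0.326, 0.945, 0.001], [0.001, 0.001, -1.0]]
wrist_force: [-0.5, -0.9, 1.0]
width: 85.4
finger_force: 0.0
```

```bash
python3 - <<'E'
from h import *
a,d=eyes.grab_frame("scene");b,db=eyes.grab_frame("top")
a2=cv2.resize(a[120:220,180:280],None,fx=4,fy=4);b2=cv2.resize(b[190:290,410:510],None,fx=4,fy=4)
cv2.imwrite("pics/th.png",np.hstack([a2,b2])); s=read_state();print(s["position"],s["clock"],s["ee_rot"])
E
```

```text
[ 446.09287423 -336.2996519    78.24482593] 8.5 [[-0.9455376   0.32549667  0.00325031]
 [ 0.32548861  0.94554189 -0.00277362]
 [-0.00397611 -0.00156463 -0.99999087]]
```

View pics/th.png

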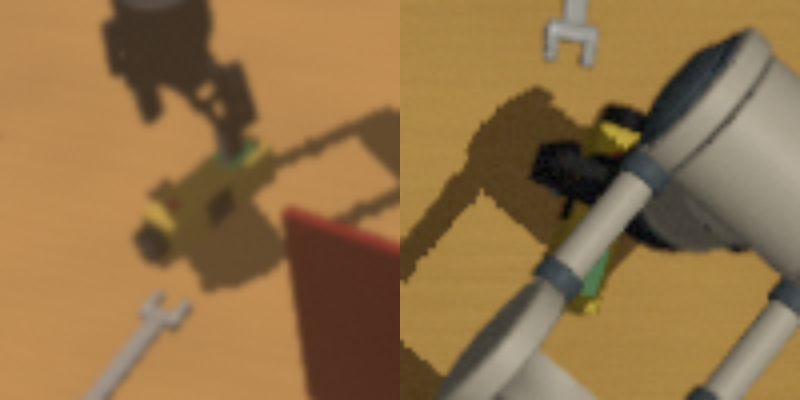

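The fingers are spread across the thermometer, one on each side, with the nose at lower left (150,240). Descending and closing.

Call:
play_rows(motion=[[0, 0, -0.12, 0, 0, 0, -1], [0, 0, -0.24, 0, 0, 0, -1], [0, 0, -0.345, 0, 0, 0, -1], [0, 0, -0.345, 0, 0, 0, -1], [0, 0, -0.345, 0, 0, 0, -1]])

```text
clock: 9.0
position: [446.0, -336.2, 8.6]
ee_rot: [[-0.946, 0.326, 0.002], [0.326, 0.946, -0.002], [-0.003, -0.001, -1.0]]
wrist_force: [-1.2, -0.1, 1.2]
width: 85.0
finger_force: 0.0
```

Call:
play_rows(motion=[[0, 0, 0, 0, 0, 0, 1], [0, 0, 0, 0, 0, 0, 1], [0, 0, 0, 0, 0, 0, 1], [0, 0, 0, 0, 0, 0, 1], [0, 0, 0, 0, 0, 0, 1]])

```text
clock: 9.5
position: [445.5, -336.1, 7.6]
ee_rot: [[-0.945, 0.326, 0.002], [0.326, 0.945, -0.002], [-0.002, -0.001, -1.0]]
wrist_force: [0.2, -0.1, 6.2]
width: 39.1
finger_force: 63.4
```

Call:
play_rows(motion=[[0, 0, 0.1, 0, 0, 0, 1], [0, 0, 0.25, 0, 0, 0, 1], [0, 0, 0.41, 0, 0, 0, 1], [0, 0, 0.57, 0, 0, 0, 1], [0, 0, 0.717, 0, 0, 0, 1]])

```text
clock: 10.0
position: [444.5, -335.1, 149.9]
ee_rot: [[-0.945, 0.326, -0.001], [0.326, 0.945, 0.001], [0.002, 0.001, -1.0]]
wrist_force: [1.1, -0.6, -3.8]
width: 39.3
finger_force: 62.2
```

Call:
play_rows(motion=[[0.004, 0.15, 0, 0, 0, 0.017, 1], [0.008, 0.32, 0, 0, 0, 0.033, 1], [0.012, 0.5, 0, 0, 0, 0.05, 1], [0.016, 0.7, 0, 0, 0, 0.066, 1], [0.021, 0.887, 0, 0, 0, 0.083, 1]])

```text
clock: 10.5
position: [448.3, -156.3, 148.3]
ee_rot: [[-0.986, 0.164, -0.002], [0.164, 0.986, 0.001], [0.002, 0.001, -1.0]]
wrist_force: [0.6, 0.0, -3.6]
width: 38.6
finger_force: 62.4
```

Call:
play_rows(motion=[[0.004, 0.2, 0, 0, 0, 0, 1], [0.008, 0.4, 0, 0, 0, 0, 1], [0.012, 0.6, 0, 0, 0, 0, 1], [0.016, 0.75, 0, 0, 0, 0, 1], [0.021, 0.887, 0, 0, 0, 0, 1]])

```text
clock: 11.0
position: [452.5, 21.1, 148.4]
ee_rot: [[-0.986, 0.164, -0.002], [0.164, 0.986, 0.0], [0.002, -0.0, -1.0]]
wrist_force: [-0.6, -0.3, -3.5]
width: 39.1
finger_force: 62.3
```

```bash
python3 - <<'E'
from h import *
a,d=eyes.grab_frame("scene");b,db=eyes.grab_frame("top")
a2=cv2.resize(a[100:250,240:390],None,fx=8/3,fy=8/3);b2=cv2.resize(b[130:280,270:420],None,fx=8/3,fy=8/3)
cv2.imwrite("pics/aim.png",np.hstack([a2,b2])); s=read_state();print(s["position"],s["clock"],s["width"],s["ee_rot"][2])
for q in("thermo","lens"):
  for c,D in(("scene",d),("top",db)):
    t=trace(q,c)
    if t: P=pts(c,t[0]["mask"],D);print(q,c,round(t[0]["score"],2),len(P),np.median(P,0).round(),np.percentile(P,2,0).round(),np.percentile(P,98,0).round())
Z=[453.4,19.3,143.4]
for o in([75,0,19],[-75,0,38],[75,0,0]):
    x=np.array([.986,-.166,0]);P=np.array(Z)+o[0]*x+[0,0,o[2]];print(o,[px(c,P).round(1) for c in("scene","top")])
E
```

```text
[452.58560085  22.31267935 148.45297241] 11.1 39.068794373893084 [ 0.00234135  0.00123342 -0.9999965 ]
thermo scene 0.89 399 [491.  18. 178.] [396.  -5. 151.] [528.  49. 182.]
thermo top 0.47 270 [401.  32. 179.] [380.  11.  57.] [419.  52. 340.]
lens scene 0.56 438 [485.  19. 178.] [387.  -3. 146.] [528.  52. 192.]
lens top 0.63 254 [399.  32. 179.] [379.  12. 172.] [419.  50. 185.]
[75, 0, 19] [array([318.3, 173.4]), array([338.6, 205.3])]
[-75, 0, 38] [array([337.5, 138.8]), array([328.2, 262.9])]
[75, 0, 0] [array([318.3, 177.9]), array([338.5, 206.3])]
```

View pics/aim.png

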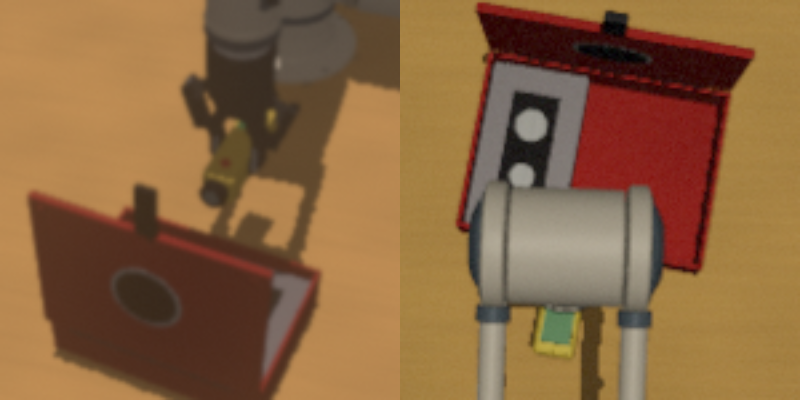

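The thermometer is held level, its nose at crop pixel (212,192) pointing at the disc. The tail at 380 mm and nose at 528 mm match the plan. Holding.

Call:
play_rows(motion=[[0, -0.01, 0.01, 0, 0, 0, 1], [0, -0.01, 0.01, 0, 0, 0, 1], [0, -0.01, 0.01, 0, 0, 0, 1], [0, -0.01, 0.01, 0, 0, 0, 1], [0, -0.01, 0.01, 0, 0, 0, 1]])

```text
clock: 11.8
position: [453.3, 17.2, 151.6]
ee_rot: [[-0.986, 0.165, -0.0], [0.165, 0.986, 0.0], [0.0, 0.0, -1.0]]
wrist_force: [0.2, 0.3, -2.5]
width: 39.7
finger_force: 62.4
```

Call:
play_rows(motion=[[0, 0, 0, 0, 0, 0, 1], [0, 0, 0, 0, 0, 0, 1], [0, 0, 0, 0, 0, 0, 1], [0, 0, 0, 0, 0, 0, 1], [0, 0, 0, 0, 0, 0, 1]])

```text
clock: 12.3
position: [453.3, 17.4, 151.6]
ee_rot: [[-0.986, 0.165, -0.0], [0.165, 0.986, -0.0], [0.0, -0.0, -1.0]]
wrist_force: [0.1, -0.5, -2.3]
width: 39.2
finger_force: 62.4
```

Call:
play_rows(motion=[[0, 0, 0, 0, 0, 0, 1], [0, 0, 0, 0, 0, 0, 1], [0, 0, 0, 0, 0, 0, 1], [0, 0, 0, 0, 0, 0, 1], [0, 0, 0, 0, 0, 0, 1]])

```text
clock: 12.8
position: [453.3, 17.3, 151.6]
ee_rot: [[-0.986, 0.165, 0.0], [0.165, 0.986, -0.0], [-0.0, -0.0, -1.0]]
wrist_force: [0.5, 0.2, -3.0]
width: 39.0
finger_force: 62.4
```

Call:
play_rows(motion=[[0, 0, 0, 0, 0, 0, 1], [0, 0, 0, 0, 0, 0, 1], [0, 0, 0, 0, 0, 0, 1], [0, 0, 0, 0, 0, 0, 1], [0, 0, 0, 0, 0, 0, 1]])

```text
clock: 13.3
position: [453.3, 17.3, 151.6]
ee_rot: [[-0.986, 0.165, -0.0], [0.165, 0.986, -0.0], [0.0, -0.0, -1.0]]
wrist_force: [0.3, -0.0, -4.0]
width: 39.3
finger_force: 62.4
```

Call:
play_rows(motion=[[0, 0, 0, 0, 0, 0, 1], [0, 0, 0, 0, 0, 0, 1], [0, 0, 0, 0, 0, 0, 1], [0, 0, 0, 0, 0, 0, 1], [0, 0, 0, 0, 0, 0, 1]])

```text
clock: 13.8
position: [453.3, 17.4, 151.6]
ee_rot: [[-0.986, 0.165, -0.0], [0.165, 0.986, 0.0], [0.0, 0.0, -1.0]]
wrist_force: [0.6, 0.8, -3.4]
width: 39.1
finger_force: 62.4
```

Call:
play_rows(motion=[[0.12, -0.07, 0, 0, 0, 0, 1], [0.28, -0.163, 0, 0, 0, 0, 1], [0.45, -0.26, 0, 0, 0, 0, 1], [0.622, -0.3615, 0, 0, 0, 0, 1], [0.622, -0.3615, 0, 0, 0, 0, 1]])

```text
clock: 14.3
position: [580.0, -57.4, 148.4]
ee_rot: [[-0.986, 0.167, -0.003], [0.167, 0.986, -0.001], [0.003, -0.001, -1.0]]
wrist_force: [-0.8, 0.8, -3.8]
width: 39.4
finger_force: 62.3
```

```bash
python3 - <<'E'
from h import *
a,d=eyes.grab_frame("scene");b,db=eyes.grab_frame("top")
a2=cv2.resize(a[120:270,240:390],None,fx=8/3,fy=8/3);b2=cv2.resize(b[110:260,270:420],None,fx=8/3,fy=8/3)
cv2.imwrite("pics/pl.png",np.hstack([a2,b2])); s=read_state();print(s["position"],s["clock"])
for q,c,D in(("thermo","scene",d),("thermo","top",db)):
    t=trace(q,c)
    if t: P=pts(c,t[0]["mask"],D);print(q,c,round(t[0]["score"],2),len(P),np.median(P,0).round(),np.percentile(P,2,0).round(),np.percentile(P,98,0).round())
# case rim: foam edge & walls from initial-up top picture
m=np.zeros(d.shape,bool);m[140:250,280:410]=1
b=b.astype(int);red=(b[...,2]>70)&(b[...,1]<50)&(b[...,0]<50)
P=pts("top",red&m,db);R=P[(P[:,2]>56)&(P[:,2]<68)];print("rim",len(R),cv2.minAreaRect(R[:,:2].astype(np.float32)))
F=P[P[:,2]<15];print("floor",len(F),np.median(F[:,2]) if len(F) else 0,F.min(0) if len(F) else 0,F.max(0) if len(F) else 0)
E
```

```text
[577.73786391 -55.29880191 150.21842875] 14.4
thermo scene 0.69 241 [ 627. -332.    7.] [ 558. -352.   -1.] [ 707. -308.   11.]
thermo top 0.81 332 [529. -50. 179.] [503. -70. 170.] [557. -30. 185.]
rim 294 ((585.7144775390625, -3.94110107421875), (257.6041564941406, 190.42971801757812), 80.40707397460938)
floor 613 4.3935348933071054 [ 483.51467904 -128.36915009   -4.61694645] [712.04041349  88.07523193  14.01659968]
```

View pics/pl.png

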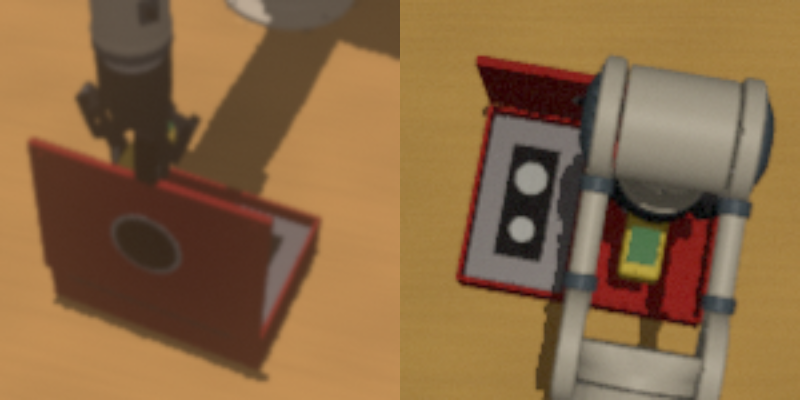

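The case rim centre (585.7,-3.9) and the thermometer tail both match the plan, and the top crop shows the bar over the compartment at (645,250). Lowering.

Call:
play_rows(motion=[[0, 0, -0.12, 0, 0, 0, 1], [0, 0, -0.28, 0, 0, 0, 1], [0, 0, -0.44, 0, 0, 0, 1], [0, 0, -0.58, 0, 0, 0, 1], [0, 0, -0.658, 0, 0, 0, 1]])

```text
clock: 15.0
position: [575.9, -54.0, 18.0]
ee_rot: [[-0.986, 0.164, -0.002], [0.164, 0.986, 0.0], [0.002, 0.0, -1.0]]
wrist_force: [-0.8, 0.4, -3.4]
width: 39.0
finger_force: 62.4
```

Call:
play_rows(motion=[[0, 0, 0, 0, 0, 0, 1], [0, 0, -0.01, 0, 0, 0, 1], [0, 0, -0.02, 0, 0, 0, 1], [0, 0, -0.03, 0, 0, 0, 1], [0, 0, -0.03, 0, 0, 0, 1]])

```text
clock: 15.5
position: [578.1, -55.0, 14.7]
ee_rot: [[-0.986, 0.165, 0.001], [0.165, 0.986, -0.0], [-0.001, 0.0, -1.0]]
wrist_force: [-0.0, -0.4, -3.1]
width: 38.9
finger_force: 62.4
```

Not in contact yet.

Call:
play_rows(motion=[[0, 0, -0.006, 0, 0, 0, 1], [0, 0, -0.006, 0, 0, 0, 1], [0, 0, -0.012, 0, 0, 0, 1], [0, 0, -0.012, 0, 0, 0, 1]])

```text
clock: 15.9
position: [577.9, -55.0, 12.6]
ee_rot: [[-0.986, 0.165, 0.0], [0.165, 0.986, -0.0], [-0.0, -0.0, -1.0]]
wrist_force: [-3.6, 0.7, 3.5]
width: 39.0
finger_force: 63.0
```

Call:
play_rows(motion=[[0, 0, 0, 0, 0, 0, -1], [0, 0, 0, 0, 0, 0, -1], [0, 0, 0, 0, 0, 0, -1], [0, 0, 0, 0, 0, 0, -1], [0, 0, 0, 0, 0, 0, -1]])

```text
clock: 16.4
position: [577.8, -55.0, 11.5]
ee_rot: [[-0.986, 0.165, 0.0], [0.165, 0.986, -0.0], [-0.0, -0.0, -1.0]]
wrist_force: [0.4, 0.0, 0.4]
width: 85.3
finger_force: 0.0
```

Call:
play_rows(motion=[[0, 0, 0.1, 0, 0, 0, -1], [0, 0, 0.3, 0, 0, 0, -1], [0, 0, 0.5, 0, 0, 0, -1], [0, 0, 0.7, 0, 0, 0, -1], [0, 0, 0.9, 0, 0, 0, -1]])

```text
clock: 16.9
position: [577.5, -54.9, 193.2]
ee_rot: [[-0.986, 0.165, 0.0], [0.165, 0.986, -0.0], [-0.0, -0.0, -1.0]]
wrist_force: [0.6, 0.1, -0.4]
width: 85.3
finger_force: 0.0
```

Call:
play_rows(motion=[[0, 0, 0.2, 0, 0, 0, -1], [0, 0, 0.4, 0, 0, 0, -1], [0, 0, 0.6, 0, 0, 0, -1], [0, 0, 0.767, 0, 0, 0, -1], [0, 0, 0.767, 0, 0, 0, -1]])

```text
clock: 17.4
position: [578.4, -55.0, 351.6]
ee_rot: [[-0.986, 0.165, 0.01], [0.165, 0.986, -0.002], [-0.01, 0.0, -1.0]]
wrist_force: [-0.1, 0.4, 0.9]
width: 85.2
finger_force: 0.0
```

Call:
play_rows(motion=[[0.17, 0.06, 0, 0, 0, 0, -1], [0.34, 0.12, 0, 0, 0, 0, -1], [0.508, 0.181, 0, 0, 0, 0, -1], [0.508, 0.181, 0, 0, 0, 0, -1], [0.508, 0.181, 0, 0, 0, 0, -1]])

```text
clock: 17.9
position: [679.8, -18.5, 341.8]
ee_rot: [[-0.986, 0.164, -0.005], [0.164, 0.986, 0.0], [0.005, -0.001, -1.0]]
wrist_force: [-0.8, 0.0, 0.2]
width: 85.3
finger_force: 0.0
```

```bash
python3 - <<'E'
from h import *
a,d=eyes.grab_frame("scene");b,db=eyes.grab_frame("top")
a2=cv2.resize(a[100:250,240:390],None,fx=8/3,fy=8/3);b2=cv2.resize(b[110:260,270:420],None,fx=8/3,fy=8/3)
cv2.imwrite("pics/back.png",np.hstack([a2,b2])); s=read_state();print(s["position"],s["clock"])
t=trace("lid","scene")
if t:
    R=pts("scene",t[0]["mask"],d);R=R[R[:,2]>75]
    for i in range(6):
        m=R.mean(0);n=np.linalg.svd(R-m,full_matrices=False)[2][2];r=(R-m)@n;R=R[abs(r)<max(4,2*r.std())]
    print("n",n,m)
f=lambda t:np.array([*( (-222*np.cos(t)+5*np.sin(t))*np.array([.9863,-.165])),222*np.sin(t)+5*np.cos(t)])
T=np.linspace(1.545,-.01,21)
for c in range(4): print([[*((f(T[5*c+k])-f(T[5*c]))/200).round(3).tolist(),0,0,0,1] for k in range(1,6)])
E
```

```text
[678.62837752 -19.04789036 345.59529327] 18.0
n [ 0.98463727 -0.16587259  0.05455027] [684.74389669 -14.3661696  176.03968076]
[[-0.085, 0.014, -0.004, 0, 0, 0, 1], [-0.17, 0.028, -0.014, 0, 0, 0, 1], [-0.253, 0.042, -0.031, 0, 0, 0, 1], [-0.335, 0.056, -0.054, 0, 0, 0, 1], [-0.415, 0.069, -0.084, 0, 0, 0, 1]]
[[-0.077, 0.013, -0.036, 0, 0, 0, 1], [-0.152, 0.025, -0.078, 0, 0, 0, 1], [-0.223, 0.037, -0.126, 0, 0, 0, 1], [-0.29, 0.048, -0.179, 0, 0, 0, 1], [-0.352, 0.059, -0.237, 0, 0, 0, 1]]
[[-0.058, 0.01, -0.063, 0, 0, 0, 1], [-0.111, 0.019, -0.131, 0, 0, 0, 1], [-0.159, 0.027, -0.202, 0, 0, 0, 1], [-0.201, 0.034, -0.277, 0, 0, 0, 1], [-0.237, 0.04, -0.355, 0, 0, 0, 1]]
[[-0.03, 0.005, -0.081, 0, 0, 0, 1], [-0.054, 0.009, -0.164, 0, 0, 0, 1], [-0.072, 0.012, -0.248, 0, 0, 0, 1], [-0.083, 0.014, -0.334, 0, 0, 0, 1], [-0.087, 0.015, -0.42, 0, 0, 0, 1]]
```

View pics/back.png

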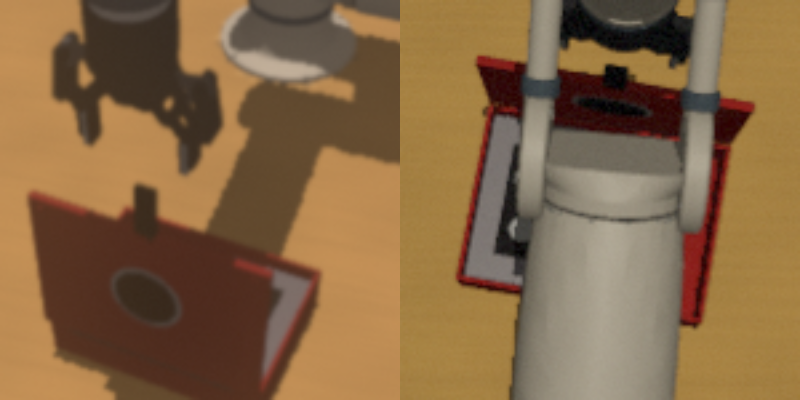

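The lid is unchanged and the tab at (145,210) sits below and between the open fingers. The arm hides the thermometer. Descending and gripping.

Call:
play_rows(motion=[[0, 0, -0.13, 0, 0, 0, -1], [0, 0, -0.27, 0, 0, 0, -1], [0, 0, -0.4, 0, 0, 0, -1], [0, 0, -0.4, 0, 0, 0, -1], [0, 0, -0.4, 0, 0, 0, -1]])

```text
clock: 18.55
position: [678.5, -19.1, 266.8]
ee_rot: [[-0.986, 0.166, 0.001], [0.166, 0.986, -0.0], [-0.001, 0.0, -1.0]]
wrist_force: [0.2, 0.1, 0.1]
width: 85.4
finger_force: 0.0
```

Call:
play_rows(motion=[[0, 0, 0, 0, 0, 0, 1], [0, 0, 0, 0, 0, 0, 1], [0, 0, 0, 0, 0, 0, 1], [0, 0, 0, 0, 0, 0, 1], [0, 0, 0, 0, 0, 0, 1]])

```text
clock: 19.05
position: [679.5, -18.7, 265.6]
ee_rot: [[-0.986, 0.165, 0.001], [0.165, 0.986, -0.0], [-0.001, 0.0, -1.0]]
wrist_force: [-0.1, 0.2, 2.8]
width: 20.8
finger_force: 60.4
```

Call:
play_rows(motion=[[-0.085, 0.014, -0.004, 0, 0, 0, 1], [-0.17, 0.028, -0.014, 0, 0, 0, 1], [-0.253, 0.042, -0.031, 0, 0, 0, 1], [-0.335, 0.056, -0.054, 0, 0, 0, 1], [-0.415, 0.069, -0.084, 0, 0, 0, 1]])

```text
clock: 19.55
position: [597.5, -5.0, 249.2]
ee_rot: [[-0.986, 0.165, 0.006], [0.165, 0.986, -0.0], [-0.006, 0.001, -1.0]]
wrist_force: [5.9, 0.0, 1.6]
width: 21.1
finger_force: 59.3
```

Call:
play_rows(motion=[[-0.077, 0.013, -0.036, 0, 0, 0, 1], [-0.152, 0.025, -0.078, 0, 0, 0, 1], [-0.223, 0.037, -0.126, 0, 0, 0, 1], [-0.29, 0.048, -0.179, 0, 0, 0, 1], [-0.352, 0.059, -0.237, 0, 0, 0, 1]])

```text
clock: 20.05
position: [526.9, 6.9, 202.8]
ee_rot: [[-0.986, 0.165, 0.006], [0.165, 0.986, -0.0], [-0.006, 0.001, -1.0]]
wrist_force: [2.2, 0.1, 5.2]
width: 20.8
finger_force: 58.4
```

Call:
play_rows(motion=[[-0.058, 0.01, -0.063, 0, 0, 0, 1], [-0.111, 0.019, -0.131, 0, 0, 0, 1], [-0.159, 0.027, -0.202, 0, 0, 0, 1], [-0.201, 0.034, -0.277, 0, 0, 0, 1], [-0.237, 0.04, -0.355, 0, 0, 0, 1]])

```text
clock: 20.55
position: [478.7, 15.0, 131.4]
ee_rot: [[-0.986, 0.165, 0.003], [0.165, 0.986, -0.0], [-0.003, 0.001, -1.0]]
wrist_force: [-1.1, 0.1, 5.9]
width: 21.1
finger_force: 58.3
```

Call:
play_rows(motion=[[-0.03, 0.005, -0.081, 0, 0, 0, 1], [-0.054, 0.009, -0.164, 0, 0, 0, 1], [-0.072, 0.012, -0.248, 0, 0, 0, 1], [-0.083, 0.014, -0.334, 0, 0, 0, 1], [-0.087, 0.015, -0.41, 0, 0, 0, 1]])

```text
clock: 21.05
position: [461.1, 18.0, 47.8]
ee_rot: [[-0.986, 0.165, 0.001], [0.165, 0.986, 0.0], [-0.001, 0.0, -1.0]]
wrist_force: [-1.9, 0.5, 3.3]
width: 20.7
finger_force: 58.5
```

Call:
play_rows(motion=[[0, 0, -0.01, 0, 0, 0, 1], [0, 0, -0.02, 0, 0, 0, 1], [0, 0, -0.02, 0, 0, 0, 1]])

```text
clock: 21.35
position: [461.0, 18.0, 46.1]
ee_rot: [[-0.986, 0.165, -0.0], [0.165, 0.986, 0.0], [0.0, 0.0, -1.0]]
wrist_force: [-11.1, 0.4, 16.1]
width: 20.8
finger_force: 60.6
```

Call:
play_rows(motion=[[0, 0, 0.01, 0, 0, 0, 1], [0, 0, 0.01, 0, 0, 0, -1], [0, 0, 0.01, 0, 0, 0, -1], [0, 0, 0.01, 0, 0, 0, -1], [0, 0, 0.01, 0, 0, 0, -1]])

```text
clock: 21.85
position: [461.1, 17.8, 45.4]
ee_rot: [[-0.986, 0.165, -0.0], [0.165, 0.986, -0.0], [0.0, -0.0, -1.0]]
wrist_force: [-0.6, -0.7, -0.5]
width: 77.5
finger_force: 0.0
```

Call:
play_rows(motion=[[0, 0, 0, 0, 0, 0, -1], [0, 0, 0.2, 0, 0, 0, -1], [0, 0, 0.4, 0, 0, 0, -1], [0, 0, 0.6, 0, 0, 0, -1], [0, 0, 0.8, 0, 0, 0, -1]])

```text
clock: 22.35
position: [460.9, 17.8, 207.4]
ee_rot: [[-0.986, 0.165, 0.0], [0.165, 0.986, -0.0], [-0.0, -0.0, -1.0]]
wrist_force: [1.2, 0.3, 0.2]
width: 85.0
finger_force: 0.0
```

Call:
play_rows(motion=[[-0.1, -0.2, 0, 0, 0, 0, -1], [-0.1, -0.4, 0, 0, 0, 0, -1], [-0.1, -0.6, 0, 0, 0, 0, -1], [-0.1, -0.8, 0, 0, 0, 0, -1], [-0.1, -1, 0, 0, 0, 0, -1]])

```text
clock: 22.85
position: [440.9, -183.8, 205.9]
ee_rot: [[-0.986, 0.165, 0.001], [0.165, 0.986, -0.0], [-0.001, -0.0, -1.0]]
wrist_force: [0.1, 0.2, 0.9]
width: 85.2
finger_force: 0.0
```

```bash
python3 - <<'E'
from h import *
a,d=eyes.grab_frame("scene");b,db=eyes.grab_frame("top")
a2=cv2.resize(a[120:270,220:420],None,fx=2,fy=2);b2=cv2.resize(b[110:260,240:440],None,fx=2,fy=2)
cv2.imwrite("pics/end.png",np.hstack([a2,b2]))
m=np.zeros(d.shape,bool);m[145:228,295:390]=1
b=b.astype(int);red=(b[...,2]>80)&(b[...,1]<60)&(b[...,0]<60)
R=pts("top",red&m,db);R=R[R[:,2]>55]
for i in range(6):
    c=R.mean(0);n=np.linalg.svd(R-c,full_matrices=False)[2][2];r=(R-c)@n;R=R[abs(r)<max(4,2*r.std())]
print("n",n,c,len(R),r.std())
for q in("can","sockets","spanner"): print(q,[(np.round(x["point"]),round(x["score"],2)) for x in find_in(q,"top")[:1]])
E
```

```text
n [-0.00129472 -0.0013018  -0.99999831] [586.79956629  -2.41606462  72.05942693] 4633 2.249082550541087
can [(array([441., 323., 151.]), 0.83)]
sockets [(array([ 632., -329.,   11.]), 0.71)]
spanner [(array([ 633., -332.,    9.]), 0.56)]
```

View pics/end.png

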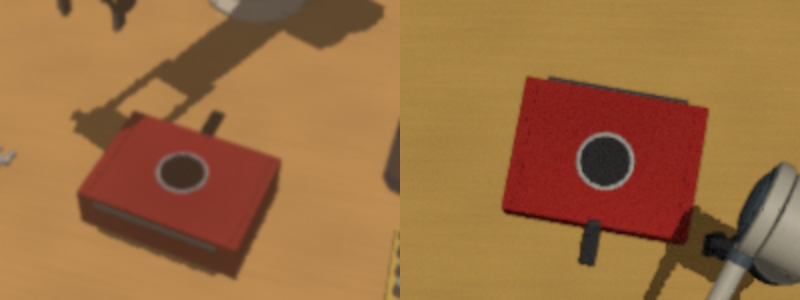

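The lid is flat and shut (tilt about 0.001 rad, top face at z = 72 mm), and the arm is clear of everything. Handing in.

```bash
python3 -c "
from workcell import *
print(close_job())"
```

```text
the job is handed in; nothing more can be done
None
```

I did every step and handed the job in at about 23 s: lid raised, thermometer aimed at the disc for two seconds, laid in the compartment, and lid shut. The hand-in returned no verdict, and I never saw the thermometer in the compartment after letting go, because the arm and then the lid hid it.

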